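# Sort-by-feel pin loading of a gauging carriage

## Task

Push the V-block carriage along its rail by its post into the first detent, the loading station. There lay every steel pin from the bench in the carriage's V-grooves, one to a groove, all with the chamfered end towards the dial gauge side; to tell a pin's ends apart, try one in the gauge block's bore, where a chamfered end goes deeper than a square one. When all the pins are racked and released, push the carriage on to the second detent, the measuring station, and leave it there with the pins lying in their grooves, without disturbing the bottle, beaker and jar.

Things in the scene. Friction and masses are not known exactly. Their poses are not given: they have to be found in the camera images.
- pin_a_mid (a point): Centre of a steel pin (may be absent): round shaft 18 mm thick, 110 mm long, square collar 24 x 24 mm, 30 mm long at mid-length. x runs along the shaft. One end is square, the other chamfered (last 10 mm taper to 8 mm); which end is on the +x side differs from pin to pin and is not told. Lies on its collar, centre 12 mm above the bench; about 0.25 kg.
- pin_b_mid (a point): Centre of a steel pin (may be absent): round shaft 18 mm thick, 110 mm long, square collar 24 x 24 mm, 30 mm long at mid-length. x runs along the shaft. One end is square, the other chamfered (last 10 mm taper to 8 mm); which end is on the +x side differs from pin to pin and is not told. Lies on its collar, centre 12 mm above the bench; about 0.25 kg.
- pin_c_mid (a point): Centre of a steel pin (may be absent): round shaft 18 mm thick, 110 mm long, square collar 24 x 24 mm, 30 mm long at mid-length. x runs along the shaft. One end is square, the other chamfered (last 10 mm taper to 8 mm); which end is on the +x side differs from pin to pin and is not told. Lies on its collar, centre 12 mm above the bench; about 0.25 kg.
- pin_d_mid (a point): Centre of a steel pin (may be absent): round shaft 18 mm thick, 110 mm long, square collar 24 x 24 mm, 30 mm long at mid-length. x runs along the shaft. One end is square, the other chamfered (last 10 mm taper to 8 mm); which end is on the +x side differs from pin to pin and is not told. Lies on its collar, centre 12 mm above the bench; about 0.25 kg.
- pin_e_mid (a point): Centre of a steel pin (may be absent): round shaft 18 mm thick, 110 mm long, square collar 24 x 24 mm, 30 mm long at mid-length. x runs along the shaft. One end is square, the other chamfered (last 10 mm taper to 8 mm); which end is on the +x side differs from pin to pin and is not told. Lies on its collar, centre 12 mm above the bench; about 0.25 kg.
- pin_f_mid (a point): Centre of a steel pin (may be absent): round shaft 18 mm thick, 110 mm long, square collar 24 x 24 mm, 30 mm long at mid-length. x runs along the shaft. One end is square, the other chamfered (last 10 mm taper to 8 mm); which end is on the +x side differs from pin to pin and is not told. Lies on its collar, centre 12 mm above the bench; about 0.25 kg.
- pin_a: The same pin; origin in the middle of its collar's underside (12 mm from the centre), axes as its point's.
- pin_b: The same pin; origin in the middle of its collar's underside (12 mm from the centre), axes as its point's.
- pin_c: The same pin; origin in the middle of its collar's underside (12 mm from the centre), axes as its point's.
- pin_d: The same pin; origin in the middle of its collar's underside (12 mm from the centre), axes as its point's.
- pin_e: The same pin; origin in the middle of its collar's underside (12 mm from the centre), axes as its point's.
- pin_f: The same pin; origin in the middle of its collar's underside (12 mm from the centre), axes as its point's.
- gauge_mouth (a point): Centre of the mouth of the level bore in the fixed gauge block; x points straight into it. Bore 22 mm wide (flared to 30 over the first 4 mm), 18 mm deep, ending in a shoulder with a 16 mm hole. A square pin end stops on the shoulder, 18 mm in from the mouth; a chamfered end goes 4 to 8 mm farther. Flat face round the mouth; mouth centre 45 mm, block top 68 mm above the bench; block 70 mm wide, foot 90 mm.
- carriage_mid (a point): Middle of the V-block carriage, at the height of a racked pin's centre (58 mm above the bench). x: across the rail to the dial gauge side; y: along the rail, the way it is pushed. V-grooves along x at y = -81, -27, 27, 81 mm, cut in two 10 mm walls centred at x = -30 and 30 mm, peaks 14 mm above this point; the collar hangs between the walls, floor 26 mm below this point.
- carriage_post (a point): Grip point of the upright black post on the carriage's trailing end (22 mm across the rail, 20 mm along it), 16 mm below the post's top, 165 mm in -y from the carriage's middle.
- carriage (a joint): Travel of the carriage along the rail in m, growing towards its +y, 0 to 0.23. The spring detent of the loading station is at 0.090, that of the measuring station at 0.190; a detent draws the carriage in from about 5 mm and takes roughly 5 to 10 N to leave. Sliding friction about 1 N.
- rail: Aluminium rail on the bench, 525 mm long along its y, 70 mm wide, 20 mm high; the dial gauge stand (145 mm high) is fixed to it, 125 mm in +x from the rail's middle line and 120 mm in +y from its origin.
- wash_bottle_mid (a point): Middle of a blue plastic wash bottle, 60 mm in diameter, 150 mm high. Bystander.
- beaker_mid (a point): Middle of a glass beaker, 70 mm in diameter, 90 mm high. Bystander.
- oil_jar_mid (a point): Middle of a small amber glass jar, 50 mm in diameter, 80 mm high. Bystander.

How it is judged:
On the way, in this order (a step that is already met when the one before it is completed fails the run):
1. the carriage rests in the loading station's detent (value of joint carriage between 0.085 and 0.095 m and velocity of joint carriage between -0.02 and 0.02 m/s), for 0.2 s.
2. with the carriage in the loading station, every pin lies in a groove, chamfered end to the dial gauge side, released (all of step 1 and x of pin_a_mid in the frame of carriage_mid between -0.015 and 0.015 m and z of pin_a_mid in the frame of carriage_mid between -0.005 and 0.005 m and y of pin_a_mid in the frame of carriage_mid between -0.1 and 0.1 m and angle between the x axis of each of pin_a_mid, pin_b_mid, pin_c_mid, pin_d_mid, pin_e_mid, pin_f_mid and the x axis of carriage_mid, either way round below 0.15 rad and x of each of pin_a_chamfered_end, pin_b_chamfered_end, pin_c_chamfered_end, pin_d_chamfered_end, pin_e_chamfered_end, pin_f_chamfered_end in the frame of carriage_mid above 0.02 m and x of pin_b_mid in the frame of carriage_mid between -0.015 and 0.015 m and z of pin_b_mid in the frame of carriage_mid between -0.005 and 0.005 m and y of pin_b_mid in the frame of carriage_mid between -0.1 and 0.1 m and x of pin_c_mid in the frame of carriage_mid between -0.015 and 0.015 m and z of pin_c_mid in the frame of carriage_mid between -0.005 and 0.005 m and y of pin_c_mid in the frame of carriage_mid between -0.1 and 0.1 m and x of pin_d_mid in the frame of carriage_mid between -0.015 and 0.015 m and z of pin_d_mid in the frame of carriage_mid between -0.005 and 0.005 m and y of pin_d_mid in the frame of carriage_mid between -0.1 and 0.1 m and x of pin_e_mid in the frame of carriage_mid between -0.015 and 0.015 m and z of pin_e_mid in the frame of carriage_mid between -0.005 and 0.005 m and y of pin_e_mid in the frame of carriage_mid between -0.1 and 0.1 m and x of pin_f_mid in the frame of carriage_mid between -0.015 and 0.015 m and z of pin_f_mid in the frame of carriage_mid between -0.005 and 0.005 m and y of pin_f_mid in the frame of carriage_mid between -0.1 and 0.1 m and contact force between each of pin_a, pin_b, pin_c, pin_d, pin_e, pin_f and the fingers below 0.2 N), for 0.2 s.
3. the carriage rests in the measuring station's detent (value of joint carriage between 0.185 and 0.195 m and velocity of joint carriage between -0.02 and 0.02 m/s), for 0.2 s.
At the end, for the whole second after the job is handed in: Carriage at rest in the measuring detent (within 5 mm); every pin present still, released, in a groove (within 15 mm of the middle across the rail, 5 mm of groove height, 0.15 rad of the groove), chamfered end towards the dial gauge side (all of step 3 and x of pin_a_mid in the frame of carriage_mid between -0.015 and 0.015 m and z of pin_a_mid in the frame of carriage_mid between -0.005 and 0.005 m and y of pin_a_mid in the frame of carriage_mid between -0.1 and 0.1 m and angle between the x axis of each of pin_a_mid, pin_b_mid, pin_c_mid, pin_d_mid, pin_e_mid, pin_f_mid and the x axis of carriage_mid, either way round below 0.15 rad and x of each of pin_a_chamfered_end, pin_b_chamfered_end, pin_c_chamfered_end, pin_d_chamfered_end, pin_e_chamfered_end, pin_f_chamfered_end in the frame of carriage_mid above 0.02 m and x of pin_b_mid in the frame of carriage_mid between -0.015 and 0.015 m and z of pin_b_mid in the frame of carriage_mid between -0.005 and 0.005 m and y of pin_b_mid in the frame of carriage_mid between -0.1 and 0.1 m and x of pin_c_mid in the frame of carriage_mid between -0.015 and 0.015 m and z of pin_c_mid in the frame of carriage_mid between -0.005 and 0.005 m and y of pin_c_mid in the frame of carriage_mid between -0.1 and 0.1 m and x of pin_d_mid in the frame of carriage_mid between -0.015 and 0.015 m and z of pin_d_mid in the frame of carriage_mid between -0.005 and 0.005 m and y of pin_d_mid in the frame of carriage_mid between -0.1 and 0.1 m and x of pin_e_mid in the frame of carriage_mid between -0.015 and 0.015 m and z of pin_e_mid in the frame of carriage_mid between -0.005 and 0.005 m and y of pin_e_mid in the frame of carriage_mid between -0.1 and 0.1 m and x of pin_f_mid in the frame of carriage_mid between -0.015 and 0.015 m and z of pin_f_mid in the frame of carriage_mid between -0.005 and 0.005 m and y of pin_f_mid in the frame of carriage_mid between -0.1 and 0.1 m and linear speed of each of pin_a, pin_b, pin_c, pin_d, pin_e, pin_f below 0.03 m/s and contact force between each of pin_a, pin_b, pin_c, pin_d, pin_e, pin_f and the fingers below 0.2 N); the robot touches nothing.
It fails at once if the wash bottle is moved more than 30 mm (distance of wash_bottle_mid from where it was at the start of the episode above 0.03 m).
It fails at once if the beaker is moved more than 30 mm (distance of beaker_mid from where it was at the start of the episode above 0.03 m).
It fails at once if the oil jar is moved more than 30 mm (distance of oil_jar_mid from where it was at the start of the episode above 0.03 m).
Of pin_a, pin_b, pin_c, pin_d, pin_e, pin_f only 3 to 4 are there at a start; the rules pass over those that are not, and their reading is None.
At some moment in a run one of pin_a, pin_b, pin_c, pin_d, pin_e, pin_f may be knocked a few centimetres aside while the robot is not near it.
Once in a run the grip may slacken for a moment while it holds something.
It also fails if it takes over 210 s, if anything falls off the work surface, if the arm or the gripper's body presses on something with over 40 N, if the wrist force passes 120 N, or if a joint passes its speed limit or range.

## Robot

A 7-joint arm with a two-finger parallel gripper is mounted at the origin on the work surface. World frame = base frame: x ahead of the robot, y to its left, z up, the work surface at z = 0. Lengths are in m, angles in rad, forces in N, time in s.
With the tool pointing down it reaches from about 0.4 to 0.75 m from the base axis. Payload 19.5 kg.
Tool frame: the origin (TCP) lies midway between the tips of the shut fingers; the grasp point (between the pads) lies 19 mm behind it; z points along the fingers, y is the line along which they close (so a half turn about z gives the same grasp; the last joint's range is limited). The gripper opens to 85 mm and grips with 20 to 120 N. Pads are 22 mm wide; open, the fingers measure 114 mm over their backs; the gripper's body (76 mm by 85 mm) begins 54 mm behind the grasp point. The pads swing forward as they close: fully open they stand 13 mm farther back than shut.
Start: joints at [-1.316, 0.707, -0.028, 1.485, 0.022, 0.951, -0.075], TCP at [0.168, 0.55, 0.231] pointing down, gripper open.
Joint ranges: [-2.71, 2.71], [-0.32, 2.16], [-1.57, 1.52], [0, 2.45], [-1.46, 4.6], [0, 2.02], [-2.83, 2.83]. Speed limits (rad/s): [1.89, 1.89, 2.57, 2.57, 3.01, 3.01, 3.01].

## Interface

Orientations are given as a 3x3 rotation matrix whose columns are the frame's x, y, z axes.
In Python, from plant import r, imaging, job gives the robot as it stands. The module is installed in compiled form; this text tells all that it offers.
- The arm moves only by the shell command python3 -m pendant 'ROWS' [FORCE]. ROWS is JSON, a list of rows, each a list of 3 entries, a list of its own where there are three numbers: the opening in per cent of the stroke, from 0 (shut) to 100 (fully open), then the shift along the tool's x, y, z in cm, then the turn, a rotation vector about the tool's x, y, z in rad. A call has 1 to 20 rows; each row shifts and turns the commanded pose from where the row before left it, along the tool's axes as they then stand; what a row does not reach is not made up. A row lasts 1/8 s, in which the tool goes at most 62.5 mm and 10.7 degrees, less where a joint would pass 70% of its speed; a pose out of reach is approached as far as the arm can. A call is refused whole if a number of a shift passes 6.25 or a number of a turn 0.188, either way. A call with a gripper value outside its range is refused whole. The fingers move at their own pace and stop on an object; FORCE is the grip in N (left out, the last holds). Time passes only in rows, so rows that do not move let the fingers close. It gives the time, the measured TCP pose, the force, the opening and the grip force at its end, in the units of the state.
- r.get_state(): the state, without advancing time (a new reading comes with each control period).
- imaging.read_camera(name): name is "scene" or "top"; returns a dict with "color" (400x640x3 uint8, red, green, blue), "intrinsics" (3x3 intrinsics, pixels), "T" (4x4, takes a point from camera to world coordinates). Camera axes: x right, y down, z forward; pixel columns grow to the right and rows downward; lengths in m; the calibration is good to about 2 mm. A picture is of the moment at which its call begins. There is no depth.
- job.job_done(): hands the job in; it is judged then, once.
The state is a dict: "t": time; "joints": joint angles; "qvel": joint speeds; "joint_torque": joint torques, N m; "eef_pos": TCP position; "ee_rot": TCP orientation; "contact_force": force on the tool from outside, world axes, zero at the start; "moment": the same for the moment, N m; "width": finger opening in m; "grasp_force": force on a finger pad.
Only numpy, scipy, OpenCV 4.12 (cv2) and the standard library are available. Lean on these libraries where they do the work, as an engineer would, in place of code of your own. Each camera call takes 0.05 s, during which the arm holds its last target. There are 200 camera calls.

## Working session

There is one attempt and no reset: what is moved stays moved. The work goes in short steps, Python scripts to look and compute and a shell command to move; the robot and the scene stay as the last step left them, time stands still between calls to the robot, and variables do not carry over. Pictures are saved under pics/ and viewed, at most 14 in all, crops included, and the job is handed in when it is done.

```bash
mkdir -p pics
python3 - <<'E'
from plant import r, imaging
import cv2,numpy as np
np.set_printoptions(precision=4,suppress=True)
for n in("scene","top"):
    d=imaging.read_camera(n); cv2.imwrite(f"pics/{n}0.png",d["color"][:,:,::-1]); print(n,d["intrinsics"],d["T"])
s=r.get_state(); print(s)
E
```

```text
scene [[421.8255   0.     324.2003]
 [  0.     421.8255 192.2047]
 [  0.       0.       1.    ]] [[-0.8701  0.3345 -0.3621  1.0345]
 [ 0.4928  0.5771 -0.6512  0.8406]
 [-0.0089 -0.7451 -0.6669  0.9072]
 [ 0.      0.      0.      1.    ]]
top [[374.2412   0.     320.7344]
 [  0.     374.2412 192.9012]
 [  0.       0.       1.    ]] [[ 0.006  -0.9946  0.1035  0.4796]
 [-1.     -0.0057  0.0032  0.053 ]
 [-0.0025 -0.1036 -0.9946  1.0028]
 [ 0.      0.      0.      1.    ]]
{'t': 0.1, 'joints': array([-1.3157,  0.707 , -0.0276,  1.4849,  0.022 ,  0.9509, -0.0755]), 'qvel': array([-0.0009, -0.0016, -0.0001, -0.0015, -0.0002, -0.0006,  0.0009]), 'joint_torque': array([  0.0026, -88.432 ,   1.2375, -23.6463,   0.0172,   0.005 ,
        -0.    ]), 'eef_pos': array([0.1681, 0.5496, 0.2309]), 'ee_rot': array([[-0.9563,  0.2925, -0.0003],
       [ 0.2925,  0.9563, -0.0009],
       [-0.    , -0.0009, -1.    ]]), 'contact_force': array([-0.0981, -0.8014, -0.2616]), 'moment': array([ 0.0403, -0.019 ,  0.0025]), 'grasp_force': 0.0, 'width': 0.08553419947594275}
```

View pics/top0.png

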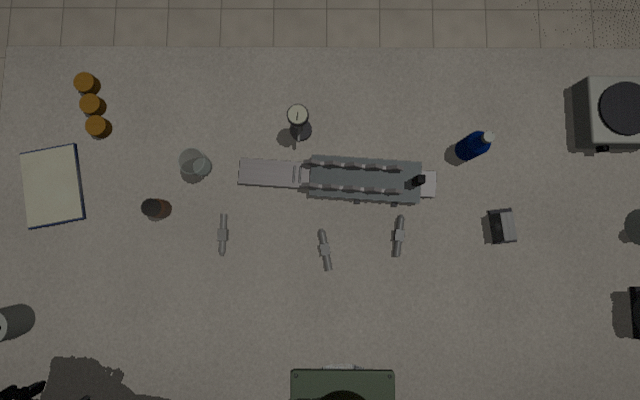

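View pics/scene0.png

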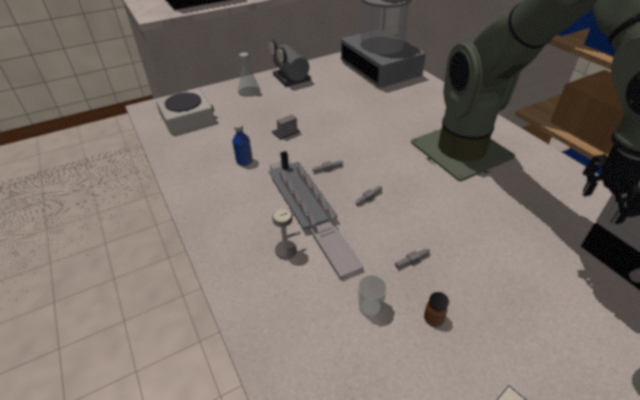

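```bash
python3 - <<'E'
import cv2,numpy as np
t=cv2.imread("pics/top0.png");s=cv2.imread("pics/scene0.png")
f=lambda im,x,y,w,h,W,H:cv2.resize(im[y:y+h,x:x+w],(W,H),interpolation=cv2.INTER_CUBIC)
a=np.vstack([f(t,200,140,250,140,800,448),np.hstack([f(t,475,195,60,60,150,150),f(s,260,100,60,50,180,150),f(s,260,130,160,150,160,150)])])
a=np.clip(a*1.6,0,255).astype(np.uint8) if a.shape[1]==800 else None
E
python3 - <<'E'
import cv2,numpy as np
t=cv2.imread("pics/top0.png");s=cv2.imread("pics/scene0.png")
f=lambda im,x,y,w,h,W,H:cv2.resize(im[y:y+h,x:x+w],(W,H),interpolation=cv2.INTER_CUBIC)
a=np.vstack([f(t,200,140,250,140,800,400),np.hstack([f(t,470,195,80,60,266,200),f(s,260,100,80,60,267,200),f(s,260,130,160,120,267,200)])])
cv2.imwrite("pics/c1.png",np.clip(a*1.8,0,255).astype(np.uint8))
E
```

```text
Traceback (most recent call last):
ValueError: all the input array dimensions except for the concatenation axis must match exactly, but along dimension 1, the array at index 0 has size 800 and the array at index 1 has size 490
```

View pics/c1.png

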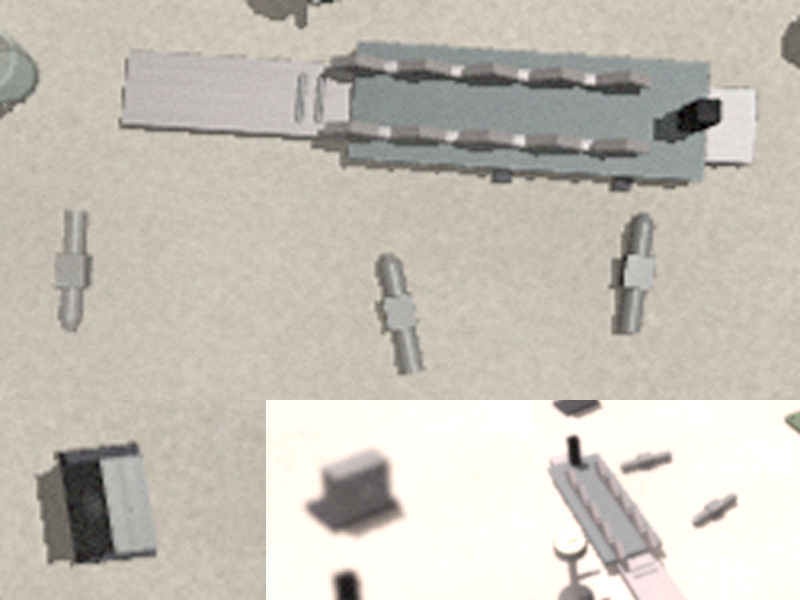

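```bash
cat > h.py <<'E'
import cv2,numpy as np
from plant import r, imaging
np.set_printoptions(precision=4,suppress=True)
def shot(n):
    d=imaging.read_camera(n); return d["color"][:,:,::-1].copy(),d["intrinsics"],d["T"]
def proj(P,K,T):
    P=np.atleast_2d(P); c=(P-T[:3,3])@T[:3,:3]; u=c@K.T; return u[:,:2]/u[:,2:]
def unproj(px,z,K,T):
    px=np.atleast_2d(px).astype(float); d=np.c_[px,np.ones(len(px))]@np.linalg.inv(K).T@T[:3,:3].T
    s=(z-T[2,3])/d[:,2]; return T[:3,3]+d*s[:,None]
def pins(im,K,T,z=0.012):
    hsv=cv2.cvtColor(im,cv2.COLOR_BGR2HSV); lab=cv2.cvtColor(im,cv2.COLOR_BGR2LAB).astype(int)
    return lab
E
python3 - <<'E'
from h import *
im,K,T=shot("top")
b=(im[:,:,2].astype(int)-im[:,:,0])
print("bench r-b",b[300,250:255], im[300,250:253])
m=((b<9)).astype(np.uint8)
m[:150]=0;m[290:]=0;m[:,:190]=0;m[:,540:]=0
m=cv2.morphologyEx(m,cv2.MORPH_OPEN,np.ones((2,2)))
n,l,st,c=cv2.connectedComponentsWithStats(m)
for i in range(1,n):
    if st[i,4]>60:
        ys,xs=np.nonzero(l==i); p=np.c_[xs,ys].astype(np.float32)
        R=cv2.minAreaRect(p); W=unproj(p,0.012,K,T)[:,:2]; mu=W.mean(0); u,s,v=np.linalg.svd(W-mu,full_matrices=False); q=(W-mu)@v[0]
        mid=mu+v[0]*(q.max()+q.min())/2
        print(st[i],R[0],R[1],"world mid",mid,"len",np.ptp(q),"dir",v[0])
rail=np.array([[240.6,158.2],[238.1,184.1],[435.9,170.8],[435,197]])
print(unproj(rail,0.02,K,T))
f=lambda x,y,w,h,W,H:np.clip(1.7*cv2.resize(im[y:y+h,x:x+w],(W,H),interpolation=cv2.INTER_CUBIC),0,255).astype(np.uint8)
t=np.vstack([f(295,145,150,65,800,346)]+[np.hstack([f(203,209,40,50,200,250),f(305,224,40,50,200,250),f(379,209,40,50,200,250),f(480,203,40,50,200,250)])])
cv2.imwrite("pics/c2.png",t)
E
```

```text
bench r-b [11 12 10 11  9] [[ 99 106 110]
 [100 108 112]
 [104 111 114]]
[191 151  23  34 560] (202.0, 167.5) (33.0, 22.0) world mid [0.6516 0.3807] len 0.09006903441048497 dir [-0.995  -0.0999]
[445 151  44  16 432] (466.5, 158.49998474121094) (42.99999237060547, 14.999998092651367) world mid [ 0.6851 -0.3365] len 0.11626642567749404 dir [ 0.1562 -0.9877]
[ 238  155  200   53 7424] (337.9678039550781, 179.750244140625) (198.86949157714844, 47.035682678222656) world mid [0.6213 0.0107] len 0.530436538074731 dir [-0.0632 -0.998 ]
[ 482  209   36   38 1088] (499.2272644042969, 227.33267211914062) (35.30958557128906, 33.50807571411133) world mid [ 0.4948 -0.4169] len 0.1152452370177687 dir [-0.9075  0.4201]
[218 215  12  42 345] (223.5, 235.5) (41.0, 11.0) world mid [0.4689 0.3116] len 0.10750017351991675 dir [-0.9999  0.016 ]
[392 215  14  43 420] (398.5, 236.0) (42.0, 13.0) world mid [ 0.4699 -0.1496] len 0.11304347922289576 dir [-0.9905  0.1374]
[318 230  16  42 371] (324.689208984375, 250.6351318359375) (42.25053787231445, 11.672327995300293) world mid [0.4313 0.0433] len 0.10984433650099323 dir [-0.9794 -0.2018]
[[ 0.6738  0.2704  0.02  ]
 [ 0.6041  0.2751  0.02  ]
 [ 0.6426 -0.2493  0.02  ]
 [ 0.5728 -0.2451  0.02  ]]
```

View pics/c2.png

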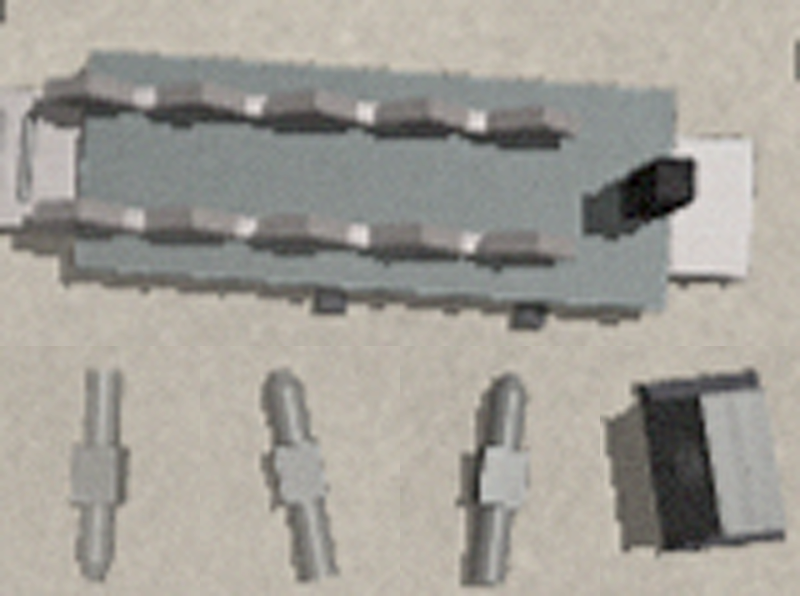

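```bash
cat >> h.py <<'E'
C0=np.array([0.6233,0.0128]); yd=np.array([0.06,0.9982]); xd=np.array([0.9982,-0.06])
def car(s,pts,C0=C0):  # pts in carriage frame (z rel. to 58 mm)
    pts=np.atleast_2d(pts); return np.c_[C0+s*yd+pts[:,:1]*xd+pts[:,1:2]*yd, 0.058+pts[:,2]]
E
python3 - <<'E'
from h import *
im,K,T=shot("top"); sc,Ks,Ts=shot("scene")
P=dict(P1=((223.6,214.4),(221.6,255.4),(222.4,234.8)),P2=((321.6,228.8),(328.6,270.4),(325,250.4)),P3=((401.2,214.6),(395.6,256.6),(400,234.4)))
for k,(a,b,c) in P.items():
    e=unproj([a,b],.012,K,T)[:,:2]; c=unproj([c],.024,K,T)[0,:2]
    d=e[0]-e[1]; print(k,"mid",e.mean(0),"collar",c,"len",np.hypot(*d),"yaw deg",np.degrees(np.arctan2(d[1],d[0])))
w=unproj([[352,176]],.05,K,T)[0,:2]; s=(w-C0)@yd; print("s0",s)
# post top: triangulate
A=[];B=[]
for px,k,t in(((422.1,178),K,T),((284.5,153),Ks,Ts)):
    d=t[:3,:3]@np.linalg.inv(k)@np.r_[px,1]; d/=np.linalg.norm(d); M=np.eye(3)-np.outer(d,d); A.append(M);B.append(M@t[:3,3])
X=np.linalg.solve(sum(A),sum(B)); print("post",X,"s from post",(X[:2]-C0)@yd+.165,"x off",(X[:2]-C0)@xd)
s=(X[:2]-C0)@yd+.165
zz=[(y,14 if i%2==0 else -12.7) for i,y in enumerate(range(-108,109,27))]
def draw(im,K,T,s,sc_,x0,y0,w,h):
    o=cv2.resize(im[y0:y0+h,x0:x0+w],None,fx=sc_,fy=sc_,interpolation=cv2.INTER_CUBIC); o=np.clip(o*1.6,0,255).astype(np.uint8)
    for x in(-35,-25,25,35):
        p=proj(car(s,[(x/1e3,y/1e3,z/1e3) for y,z in zz]),K,T); q=((p-[x0,y0]+.5)*sc_*16).astype(np.int32)
        cv2.polylines(o,[q],False,(0,0,255) if abs(x)==25 else (0,200,0),1,cv2.LINE_AA,4)
    return o
a=draw(im,K,T,s,5,295,145,150,65); b=draw(sc,Ks,Ts,s,6,255,135,125,90)
cv2.imwrite("pics/c3.png",a); cv2.imwrite("pics/c4.png",b)
E
```

```text
P1 mid [0.4704 0.3138] collar [0.4705 0.3112] len 0.10730391652022153 yaw deg -0.9141742055784187
P2 mid [0.4338 0.0438] collar [0.432  0.0441] len 0.1094226369494824 yaw deg 9.92392232998026
P3 mid [ 0.4714 -0.1488] collar [ 0.4743 -0.1505] len 0.11104264300256175 yaw deg -8.501395212436119
s0 -0.036899029800725604
post [ 0.6102 -0.1915  0.0896] s from post -0.03969249815298592 x off -0.0007704311911003644
```

View pics/c3.png

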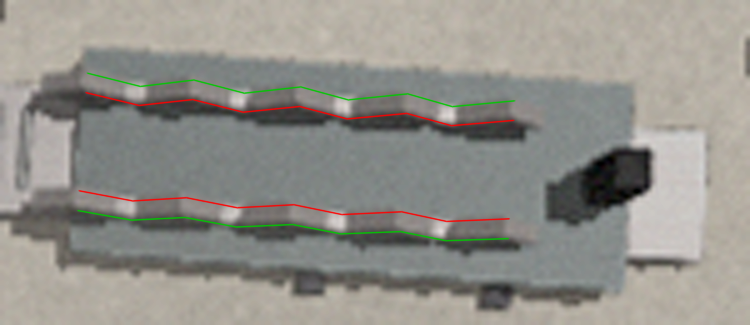

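View pics/c4.png

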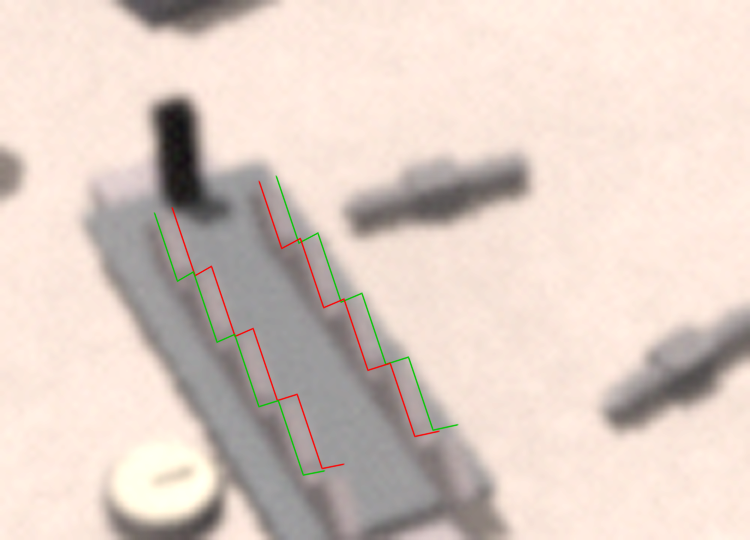

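```bash
cat > go.py <<'E'
import sys
from h import *
from scipy.spatial.transform import Rotation as Ro
x,y,z,yaw=map(float,sys.argv[1:5]); s=r.get_state(); R=s["ee_rot"]
a=np.radians(yaw); G=np.array([[np.cos(a),np.sin(a),0],[np.sin(a),-np.cos(a),0],[0,0,-1]])
d=np.array([x,y,z])-s["eef_pos"]
print("t",s["t"],"pos",s["eef_pos"],"yaw",np.degrees(np.arctan2(R[1,0],R[0,0])),"q7",s["joints"][6],"w",s["width"],"F",s["contact_force"],"g",s["grasp_force"])
print("shift cm (before turn)",d@R*100,"turn",Ro.from_matrix(R.T@G).as_rotvec(),"shift cm after turn",d@G*100)
E
python3 -m pendant '[[100,[-4.0,-3.62,0],[0,0,0]],[100,[-4.0,-3.62,0],[0,0,0]],[100,[-4.0,-3.62,0],[0,0,0]],[100,[-4.0,-3.62,0],[0,0,0]],[100,[-4.0,-3.62,0],[0,0,0]],[100,[-4.0,-3.62,0],[0,0,0]],[100,[-4.0,-3.62,0],[0,0,0]],[100,[-4.0,-3.62,0],[0,0,0]],[100,[-4.0,-3.62,0],[0,0,0]],[100,[-4.0,-3.62,0],[0,0,0.16]],[100,[0,0,0],[0,0,0.16]],[100,[0,0,0],[0,0,0.16]],[100,[0,0,0],[0,0,0.16]],[100,[0,0,0],[0,0,0.16]],[100,[0,0,0],[0,0,0.16]],[100,[0,0,0],[0,0,0.16]],[100,[0,0,0],[0,0,0.16]],[100,[0,0,0],[0,0,0]]]'; python3 go.py 0.6102 -0.1915 0.2 86.6
```

```text
t: 2.5
eef_pos: [0.4448, 0.0869, 0.2313]
ee_rot: [[0.005, 1.0, -0.0], [1.0, -0.005, -0.0], [-0.0, -0.0, -1.0]]
contact_force: [0.7, 0.7, 0.5]
width: 0.0853
grasp_force: 0.0
t 2.5 pos [0.4448 0.0869 0.2313] yaw 89.723037071164 q7 -0.027920813800675574 w 0.08534352805913609 F [0.6598 0.6826 0.5032] g 0.0
shift cm (before turn) [-27.7555  16.6778   3.1375] turn [0.     0.0004 0.0545] shift cm after turn [-26.8067  18.1652   3.1277]
```

```bash
python3 -m pendant '[[100,[0,0,0],[0,0,0.054]],[100,[-4.4,3.0,0],[0,0,0]],[100,[-4.4,3.0,0],[0,0,0]],[100,[-4.4,3.0,0.5],[0,0,0]],[100,[-4.4,3.0,0.5],[0,0,0]],[100,[-4.6,3.0,1],[0,0,0]],[100,[-4.6,3.1,1],[0,0,0]],[100,[0,0,0],[0,0,0]]]'; python3 go.py 0.6102 -0.1915 0.06 86.6
```

```text
t: 3.5
eef_pos: [0.6092, -0.1956, 0.1996]
ee_rot: [[0.06, 0.998, -0.002], [0.998, -0.06, -0.001], [-0.001, -0.002, -1.0]]
contact_force: [-0.5, 0.3, 0.1]
width: 0.0854
grasp_force: 0.0
t 3.5 pos [ 0.6092 -0.1956  0.1996] yaw 86.54751779800978 q7 0.3582613713612895 w 0.08539055331308078 F [-0.5064  0.3168  0.0563] g 0.0
shift cm (before turn) [ 0.4384  0.1024 13.9626] turn [-0.0017  0.0014 -0.0009] shift cm after turn [ 0.4194  0.0795 13.9634]
```

```bash
python3 -m pendant '[[100,[0.4,0.1,4],[0,0,0]],[100,[0,0,3.5],[0,0,0]],[100,[0,0,3.2],[0,0,0]],[100,[0,0,3.2],[0,0,0]],[100,[0,0,0],[0,0,0]],[10,[0,0,0],[0,0,0]],[10,[0,0,0],[0,0,0]],[10,[0,0,0],[0,0,0]],[10,[0,0,0],[0,0,0]],[10,[0,0,0],[0,0,0]]]' 40; python3 -m pendant '[[10,[0,0,0],[0,0,0]],[10,[1,0,0],[0,0,0]],[10,[1,0,0],[0,0,0]],[10,[0,0,0],[0,0,0]]]'; python3 go.py 0.6102 -0.1715 0.06 86.6
```

```text
t: 4.75
eef_pos: [0.6127, -0.1879, 0.0634]
ee_rot: [[0.059, 0.998, 0.005], [0.998, -0.059, -0.001], [-0.001, 0.005, -1.0]]
contact_force: [12.0, -1.3, 2.2]
width: 0.0217
grasp_force: 47.5
t: 5.25
eef_pos: [0.614, -0.1669, 0.0634]
ee_rot: [[0.059, 0.998, 0.005], [0.998, -0.059, -0.0], [-0.0, 0.005, -1.0]]
contact_force: [13.0, -0.7, 2.1]
width: 0.0216
grasp_force: 47.6
t 5.25 pos [ 0.614  -0.1669  0.0634] yaw 86.63880553287368 q7 0.35764397182546837 w 0.021570852603849867 F [13.0091 -0.6842  2.1446] g 47.5897479057312
shift cm (before turn) [-0.4796 -0.3575  0.3372] turn [0.0049 0.0001 0.0007] shift cm after turn [-0.4798 -0.3555  0.3389]
```

```bash
python3 -m pendant '[[10,[0.5,0.4,0],[0,0,0]],[10,[0,0,0],[0,0,0]]]' | grep -E "pos|contact"
python3 -m pendant '[[10,[0.5,0,0],[0,0,0]],[10,[0,0,0],[0,0,0]]]' | grep -E "pos|contact"
python3 -m pendant '[[10,[0.5,0,0],[0,0,0]],[10,[0,0,0],[0,0,0]]]' | grep -E "pos|contact"
python3 -m pendant '[[10,[0.4,0,0],[0,0,0]],[10,[0,0,0],[0,0,0]]]' | grep -E "pos|contact"
python3 -m pendant '[[10,[0.4,0,0],[0,0,0]],[10,[0,0,0],[0,0,0]]]' | grep -E "pos|contact"
```

```text
eef_pos: [0.6144, -0.1631, 0.0633]
contact_force: [-19.6, 2.3, 23.5]
eef_pos: [0.6147, -0.158, 0.0633]
contact_force: [-19.4, 2.6, 22.6]
eef_pos: [0.615, -0.1535, 0.0633]
contact_force: [-18.7, 1.9, 22.4]
eef_pos: [0.6153, -0.149, 0.0632]
contact_force: [-18.9, 4.7, 23.0]
eef_pos: [0.6156, -0.1445, 0.0632]
contact_force: [-18.9, 7.7, 23.8]
```

```bash
python3 -m pendant '[[10,[0,-0.24,0],[0,0,0]],[10,[0,0,0],[0,0,0]]]' | grep -E "pos|contact"
python3 -m pendant '[[10,[0.2,0,0],[0,0,0]],[10,[0,0,0],[0,0,0]]]' | grep -E "pos|contact"
python3 -m pendant '[[10,[0.2,0,0],[0,0,0]],[10,[0,0,0],[0,0,0]]]' | grep -E "pos|contact"
python3 -m pendant '[[10,[0.2,0,0],[0,0,0]],[10,[0,0,0],[0,0,0]]]' | grep -E "pos|contact"
```

```text
eef_pos: [0.6155, -0.1442, 0.0633]
contact_force: [1.6, 5.1, 9.0]
eef_pos: [0.6157, -0.1427, 0.0633]
contact_force: [1.5, 2.1, 9.6]
eef_pos: [0.6157, -0.1414, 0.0633]
contact_force: [1.1, -1.4, 9.0]
eef_pos: [0.6158, -0.1404, 0.0634]
contact_force: [1.6, -6.3, 8.5]
```

```bash
python3 -m pendant '[[10,[-0.1,0,0],[0,0,0]],[100,[0,0,0],[0,0,0]],[100,[0,0,0],[0,0,0]],[100,[0,0,0],[0,0,0]],[100,[0,0,0],[0,0,0]],[100,[0,0,-3],[0,0,0]],[100,[0,0,-5],[0,0,0]],[100,[0,0,-5],[0,0,0]],[100,[-6,-5,0],[0,0,0]],[100,[-6,-5,0],[0,0,0]],[100,[0,0,0],[0,0,0]]]'
cat > look.py <<'E'
import sys
from h import *
s,n=float(sys.argv[1]),sys.argv[2]
C=C0+[0.0017,0]
zz=[(y,14 if i%2==0 else -12.7) for i,y in enumerate(range(-108,109,27))]
def draw(im,K,T,f,x0,y0,w,h):
    o=np.clip(cv2.resize(im[y0:y0+h,x0:x0+w],None,fx=f,fy=f,interpolation=cv2.INTER_CUBIC)*1.5,0,255).astype(np.uint8)
    for x in(-35,-25,25,35):
        p=proj(car(s,[(x/1e3,y/1e3,z/1e3) for y,z in zz],C),K,T); q=((p-[x0,y0]+.5)*f*16).astype(np.int32)
        cv2.polylines(o,[q],False,(0,0,255) if abs(x)==25 else (0,200,0),1,cv2.LINE_AA,4)
    return o
a=draw(*shot("top"),4,210,140,200,140); cv2.imwrite(f"pics/{n}.png",a)
E
python3 look.py 0.0065 d1; python3 go.py 0.4738 -0.15 0.12 171.5
```

```text
t: 8.88
eef_pos: [0.5266, -0.2349, 0.193]
ee_rot: [[0.066, 0.998, -0.001], [0.998, -0.066, -0.002], [-0.002, -0.001, -1.0]]
contact_force: [0.9, 1.7, 1.0]
width: 0.0855
grasp_force: 0.0
t 8.925 pos [ 0.5285 -0.2325  0.1928] yaw 86.39485503749658 q7 0.4785089419735835 w 0.08549251269305812 F [ 0.6933  0.9206 -0.0274] g 0.0
shift cm (before turn) [ 7.8913 -5.983   7.2715] turn [-0.0001  0.0005 -1.4854] shift cm after turn [6.6326 7.3495 7.2759]
```

View pics/d1.png

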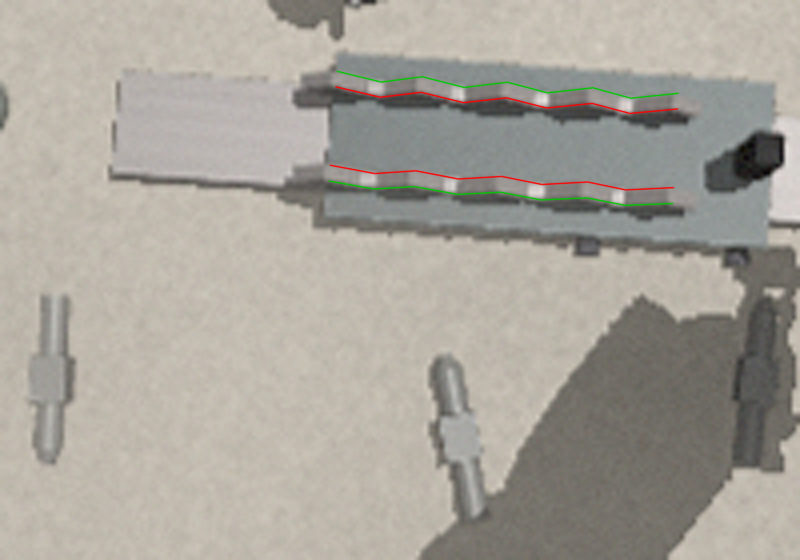

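```bash
python3 -m pendant '[[60,[2.6,-2,0],[0,0,0]],[60,[2.6,-2,0],[0,0,0]],[60,[2.6,-2,0],[0,0,0]],[60,[0,0,2],[0,0,0.166]],[60,[0,0,2],[0,0,0.166]],[60,[0,0,2],[0,0,0.166]],[60,[0,0,1],[0,0,0.166]],[60,[0,0,0],[0,0,0.166]],[60,[0,0,0],[0,0,0.166]],[60,[0,0,0],[0,0,0.166]],[60,[0,0,0],[0,0,0.166]],[60,[0,0,0],[0,0,0.166]],[60,[0,0,0],[0,0,0.166]],[60,[0,0,0],[0,0,0]],[60,[0,0,0],[0,0,0]]]';  python3 go.py 0.4725 -0.1495 0.006 -8.5
```

```text
t: 10.8
eef_pos: [0.4745, -0.1491, 0.1222]
ee_rot: [[0.99, -0.144, 0.0], [-0.144, -0.99, 0.0], [0.0, -0.0, -1.0]]
contact_force: [0.0, 0.5, -0.9]
width: 0.0512
grasp_force: 0.0
t 10.8 pos [ 0.4745 -0.1491  0.1222] yaw -8.27701357535214 q7 -0.6631455015812074 w 0.051170165457533265 F [ 0.0456  0.5456 -0.8928] g 0.0
shift cm (before turn) [-0.1971  0.0686 11.623 ] turn [-0.0001 -0.      0.0039] shift cm after turn [-0.1967  0.0686 11.623 ]
```

```bash
python3 -m pendant '[[60,[-0.2,0.07,3],[0,0,0]],[60,[0,0,3],[0,0,0]],[60,[0,0,3],[0,0,0]],[60,[0,0,2],[0,0,0]],[60,[0,0,0.6],[0,0,0]],[60,[0,0,0],[0,0,0]],[15,[0,0,0],[0,0,0]],[15,[0,0,0],[0,0,0]],[15,[0,0,0],[0,0,0]],[15,[0,0,0],[0,0,0]],[15,[0,0,0],[0,0,0]]]' 60;  python3 go.py 0.6206 -0.0601 0.12 -3.44
```

```text
t: 12.18
eef_pos: [0.4726, -0.1498, 0.0072]
ee_rot: [[0.989, -0.148, 0.001], [-0.148, -0.989, 0.0], [0.001, -0.0, -1.0]]
contact_force: [-1.9, 2.2, 11.5]
width: 0.0225
grasp_force: 59.0
t 12.175 pos [ 0.4726 -0.1498  0.0072] yaw -8.513598726140545 q7 -0.47059872611226095 w 0.022543073299907047 F [-1.9127  2.1982 11.4814] g 59.00420665740967
shift cm (before turn) [ 13.326  -11.0626 -11.2629] turn [-0.0001 -0.0012 -0.0886] shift cm after turn [ 14.2388  -9.8397 -11.2806]
```

```bash
python3 -m pendant '[[15,[0,0,-2],[0,0,0]],[15,[0,0,-3],[0,0,0]],[15,[0,0,-3.3],[0,0,0]],[15,[0,0,-3],[0,0,0]],[15,[0,0,0],[0,0,-0.0886]],[15,[2.8,-2,0],[0,0,0]],[15,[2.8,-2,0],[0,0,0]],[15,[2.8,-2,0],[0,0,0]],[15,[2.8,-1.9,0],[0,0,0]],[15,[3,-1.9,0],[0,0,0]],[15,[0,0,0],[0,0,0]],[15,[0,0,0],[0,0,0]]]';  python3 go.py 0.6206 -0.0601 0.051 -3.44; python3 look.py 0.008 d2
```

```text
t: 13.68
eef_pos: [0.6193, -0.061, 0.1194]
ee_rot: [[0.998, -0.061, -0.001], [-0.061, -0.998, -0.0], [-0.001, 0.0, -1.0]]
contact_force: [-0.1, -0.7, -3.0]
width: 0.0224
grasp_force: 60.2
t 13.675 pos [ 0.6193 -0.061   0.1194] yaw -3.487013805955246 q7 -0.9809727536133095 w 0.022397152473463893 F [-0.1149 -0.6669 -2.9791] g 60.22731900215149
shift cm (before turn) [ 0.1253 -0.1021  6.8418] turn [ 0.0005  0.0005 -0.0008] shift cm after turn [ 0.1218 -0.0986  6.8419]
```

View pics/d2.png

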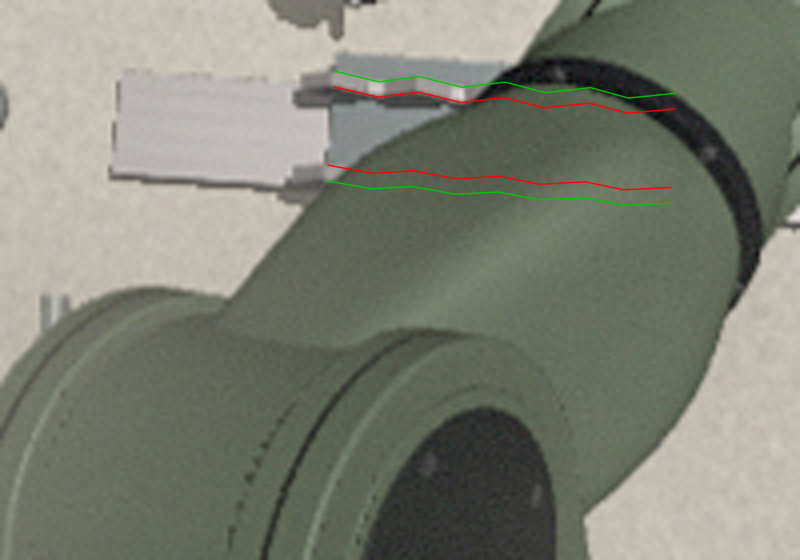

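```bash
python3 -m pendant '[[15,[0.12,-0.1,2],[0,0,0]],[15,[0,0,2],[0,0,0]],[15,[0,0,1.5],[0,0,0]],[15,[0,0,0.7],[0,0,0]],[15,[0,0,0.3],[0,0,0]],[15,[0,0,0],[0,0,0]]]';  python3 go.py 0.6206 -0.0601 0.053 -3.44
```

```text
t: 14.48
eef_pos: [0.6212, -0.0598, 0.0546]
ee_rot: [[0.998, -0.06, 0.0], [-0.06, -0.998, -0.0], [0.0, 0.0, -1.0]]
contact_force: [-0.2, -0.5, -3.4]
width: 0.0227
grasp_force: 60.3
t 14.475 pos [ 0.6212 -0.0598  0.0546] yaw -3.465957619601344 q7 -0.9345855916665228 w 0.022718783866718176 F [-0.2443 -0.4845 -3.3858] g 60.27781963348389
shift cm (before turn) [-0.0608  0.0309  0.1558] turn [ 0.0001 -0.0003 -0.0005] shift cm after turn [-0.0607  0.0309  0.1558]
```

```bash
python3 -m pendant '[[15,[0,0,0.1],[0,0,0]],[15,[0,0,0.1],[0,0,0]],[15,[0,0,0],[0,0,0]]]';python3 -m pendant '[[15,[0,0,0.1],[0,0,0]],[15,[0,0,0],[0,0,0]]]' | grep -E "pos|cont"
```

```text
t: 14.85
eef_pos: [0.6216, -0.0593, 0.0531]
ee_rot: [[0.998, -0.06, 0.001], [-0.06, -0.998, 0.001], [0.001, -0.001, -1.0]]
contact_force: [0.1, 4.8, 7.8]
width: 0.0226
grasp_force: 61.8
eef_pos: [0.6217, -0.0593, 0.0527]
contact_force: [-3.4, 5.6, 17.8]
```

```bash
python3 -m pendant '[[15,[0,-0.05,-0.1],[0,0,0]],[45,[0,0,0],[0,0,0]],[45,[0,0,0],[0,0,0]],[45,[0,0,-0.3],[0,0,0]],[45,[0,0,-3],[0,0,0]],[45,[0,0,-4],[0,0,0]],[60,[-4.4,-2,0],[0,0,0]],[60,[-4.4,-2,0],[0,0,0]],[60,[-4.4,-2,0],[0,0,-0.116]],[60,[-4.4,-2.9,0],[0,0,-0.117]],[60,[0,0,0],[0,0,0]],[60,[0,0,0],[0,0,0]]]'; python3 go.py 0.433 0.0439 0.006 9.9
```

```text
t: 16.6
eef_pos: [0.4482, 0.0349, 0.1256]
ee_rot: [[0.985, 0.171, 0.001], [0.171, -0.985, -0.0], [0.001, 0.0, -1.0]]
contact_force: [1.1, 0.2, 0.3]
width: 0.051
grasp_force: 0.0
t 16.6 pos [0.4482 0.0349 0.1256] yaw 9.842998988762874 q7 -0.6672915223257846 w 0.05101810766361688 F [1.1192 0.2334 0.2808] g 0.0
shift cm (before turn) [-1.3515 -1.153  11.9571] turn [ 0.0004 -0.001  -0.001 ] shift cm after turn [-1.3381 -1.1497 11.9589]
```

```bash
cat > chk.py <<'E'
from h import *
im,K,T=shot("scene"); ref=cv2.imread("pics/scene0.png")
for n,c in(("P1",(.4704,.312)),("P2",(.433,.0439)),("P3",(.4725,-.1495))):
    u,v=proj([[*c,.012]],K,T)[0].astype(int); s=np.s_[v-14:v+14,u-22:u+22]
    print(n,(u,v),"diff",cv2.absdiff(im[s],ref[s]).mean())
E
python3 chk.py
```

```text
P1 (np.int64(411), np.int64(256)) diff 8.249458874458874
P2 (np.int64(368), np.int64(194)) diff 15.515422077922079
P3 (np.int64(326), np.int64(165)) diff 22.874729437229437
```

Run:
```python
from h import *
im,K,T=shot("scene"); ref=cv2.imread("pics/scene0.png")
s=np.s_[130:290,260:460]
f=lambda a:np.clip(1.5*cv2.resize(a[s],None,fx=3,fy=3,interpolation=cv2.INTER_CUBIC),0,255).astype(np.uint8)
cv2.imwrite("pics/e1.png",f(im))
```

```text
(no output)
```

View pics/e1.png

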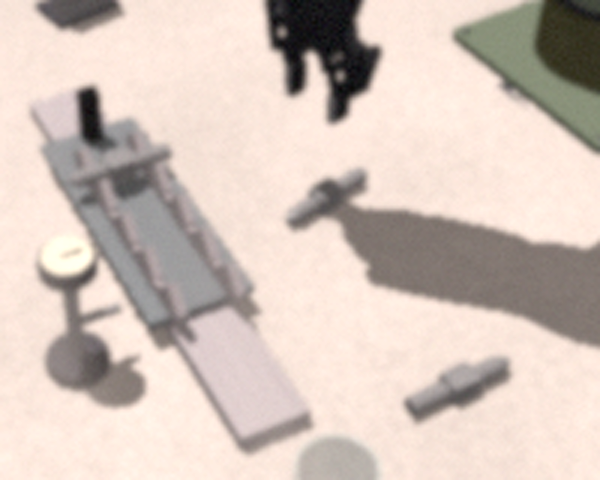

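```bash
python3 -m pendant '[[60,[-1.35,-1.15,2],[0,0,0]],[60,[0,0,3],[0,0,0]],[60,[0,0,3],[0,0,0]],[60,[0,0,3],[0,0,0]],[60,[0,0,0.9],[0,0,0]],[60,[0,0,0],[0,0,0]],[15,[0,0,0],[0,0,0]],[15,[0,0,0],[0,0,0]],[15,[0,0,0],[0,0,0]],[15,[0,0,0],[0,0,0]],[15,[0,0,0],[0,0,0]]]' 60;  python3 go.py 0.6271 0.0477 0.12 -3.44
```

```text
t: 18.08
eef_pos: [0.4325, 0.0442, 0.0069]
ee_rot: [[0.985, 0.172, 0.001], [0.172, -0.985, -0.0], [0.001, 0.001, -1.0]]
contact_force: [-0.6, -0.9, 7.2]
width: 0.0226
grasp_force: 59.0
t 18.075 pos [0.4325 0.0442 0.0069] yaw 9.8909724413396 q7 -0.38633559561903935 w 0.02257025887386633 F [-0.5649 -0.9145  7.2213] g 58.974321484565735
shift cm (before turn) [ 19.2398   2.9992 -11.285 ] turn [ 0.0004 -0.0011  0.2327] shift cm after turn [ 19.4001  -1.5209 -11.3066]
```

```bash
python3 -m pendant '[[15,[0,0,-2],[0,0,0]],[15,[0,0,-3],[0,0,0]],[15,[0,0,-3.3],[0,0,0]],[15,[0,0,-3],[0,0,0]],[15,[0,0,0],[0,0,0.116]],[15,[0,0,0],[0,0,0.1167]],[15,[4,-0.3,0],[0,0,0]],[15,[4,-0.3,0],[0,0,0]],[15,[4,-0.3,0],[0,0,0]],[15,[4,-0.3,0],[0,0,0]],[15,[3.4,-0.35,0],[0,0,0]],[15,[0,0,0],[0,0,0]],[15,[0,0,0],[0,0,0]]]';  python3 go.py 0.6271 0.0483 0.055 -3.44
```

```text
t: 19.7
eef_pos: [0.6261, 0.048, 0.1195]
ee_rot: [[0.998, -0.06, -0.001], [-0.06, -0.998, -0.0], [-0.001, 0.0, -1.0]]
contact_force: [-0.0, -0.6, -2.0]
width: 0.0227
grasp_force: 59.8
t 19.7 pos [0.6261 0.048  0.1195] yaw -3.4566355246661624 q7 -1.1198241452944855 w 0.022739850698402498 F [-0.0216 -0.597  -1.9962] g 59.81641709804535
shift cm (before turn) [ 0.1042 -0.0329  6.447 ] turn [ 0.0002  0.0006 -0.0003] shift cm after turn [ 0.1001 -0.0314  6.447 ]
```

```bash
python3 -m pendant '[[15,[0.1,-0.03,2],[0,0,0]],[15,[0,0,2],[0,0,0]],[15,[0,0,1.5],[0,0,0]],[15,[0,0,0.7],[0,0,0]],[15,[0,0,0.25],[0,0,0]],[15,[0,0,0],[0,0,0]]]';python3 -m pendant '[[15,[0,0,0.1],[0,0,0]],[15,[0,0,0.1],[0,0,0]],[15,[0,0,0],[0,0,0]]]' | grep -E "pos|cont|wid"
```

```text
t: 20.45
eef_pos: [0.6279, 0.0481, 0.055]
ee_rot: [[0.998, -0.06, 0.0], [-0.06, -0.998, -0.0], [0.0, 0.0, -1.0]]
contact_force: [0.1, -0.3, -1.4]
width: 0.0226
grasp_force: 59.8
eef_pos: [0.6281, 0.0485, 0.0532]
contact_force: [0.2, 3.5, 4.7]
width: 0.022
```

```bash
python3 -m pendant '[[15,[0,-0.03,-0.1],[0,0,0]],[45,[0,0,0],[0,0,0]],[45,[0,0,0],[0,0,0]],[45,[0,0,-0.3],[0,0,0]],[45,[0,0,-3],[0,0,0]],[45,[0,0,-4],[0,0,0]],[60,[-2.9,-4,0],[0,0,0]],[60,[-2.9,-4.2,0],[0,0,0]],[60,[-2.9,-4.2,0],[0,0,0]],[60,[-2.9,-4.2,0],[0,0,0]],[60,[-2.9,-4.2,0],[0,0,0]],[60,[-2.9,-4.2,0],[0,0,-0.044]],[60,[0,0,0],[0,0,0]],[60,[0,0,0],[0,0,0]]]'; python3 go.py 0.4704 0.3125 0.006 -0.9
python3 - <<'E'
from h import *
im,K,T=shot("scene")
s=np.s_[130:290,260:460]
cv2.imwrite("pics/e2.png",np.clip(1.5*cv2.resize(im[s],None,fx=3,fy=3,interpolation=cv2.INTER_CUBIC),0,255).astype(np.uint8))
E
```

```text
t: 22.58
eef_pos: [0.4696, 0.3079, 0.127]
ee_rot: [[1.0, -0.017, 0.001], [-0.017, -1.0, -0.0], [0.001, 0.0, -1.0]]
contact_force: [0.6, 0.2, -0.1]
width: 0.051
grasp_force: 0.0
t 22.575 pos [0.4696 0.3079 0.127 ] yaw -0.9647915822679268 q7 -1.4240840696525547 w 0.051018758125187004 F [ 0.6088  0.2041 -0.0867] g 0.0
shift cm (before turn) [ 0.065  -0.4653 12.1045] turn [ 0.0004 -0.0006 -0.0011] shift cm after turn [ 0.0727 -0.4601 12.1047]
```

View pics/e2.png

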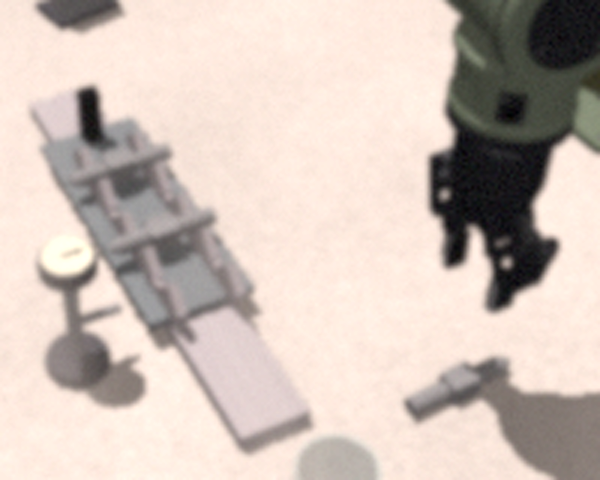

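P3 and P2 lie in grooves A and C (crop 120,163 and 162,228). P1 is unmoved at (460,385). Picking it up.

```bash
python3 -m pendant '[[60,[0.07,-0.46,2],[0,0,0]],[60,[0,0,3],[0,0,0]],[60,[0,0,3],[0,0,0]],[60,[0,0,3],[0,0,0]],[60,[0,0,1],[0,0,0]],[60,[0,0,0],[0,0,0]],[15,[0,0,0],[0,0,0]],[15,[0,0,0],[0,0,0]],[15,[0,0,0],[0,0,0]],[15,[0,0,0],[0,0,0]],[15,[0,0,0],[0,0,0]],[15,[0,0,-3],[0,0,0]],[15,[0,0,-5],[0,0,0]],[15,[0,0,-5],[0,0,0]],[15,[0,0,0],[0,0,0]]]' 60;  python3 go.py 0.6303 0.1022 0.14 -0.9
```

```text
t: 24.5
eef_pos: [0.4711, 0.3136, 0.1401]
ee_rot: [[1.0, -0.016, 0.004], [-0.016, -1.0, 0.003], [0.004, -0.003, -1.0]]
contact_force: [-0.5, -0.3, -3.9]
width: 0.0225
grasp_force: 59.8
t 24.5 pos [0.4711 0.3136 0.1401] yaw -0.9232019512273169 q7 -1.4494578159632787 w 0.02252492347244463 F [-0.4654 -0.3305 -3.8992] g 59.758127331733704
shift cm (before turn) [16.2629 20.8773  0.0236] turn [-0.0028 -0.0042 -0.0004] shift cm after turn [16.2546 20.8837  0.0137]
```

```bash
python3 -m pendant '[[15,[0,0,0],[0,0,-0.172]],[15,[0,0,0],[0,0,-0.172]],[15,[0,0,0],[0,0,-0.172]],[15,[0,0,0],[0,0,-0.172]],[15,[0,0,0],[0,0,-0.172]],[15,[0,0,0],[0,0,-0.172]],[15,[0,0,0],[0,0,-0.172]],[15,[0,0,0],[0,0,-0.172]],[15,[0,0,0],[0,0,-0.172]],[15,[0,0,0],[0,0,-0.172]],[15,[0,0,0],[0,0,-0.172]],[15,[0,0,0],[0,0,-0.172]],[15,[0,0,0],[0,0,-0.172]],[15,[0,0,0],[0,0,-0.172]],[15,[0,0,0],[0,0,-0.172]],[15,[0,0,0],[0,0,-0.172]],[15,[0,0,0],[0,0,-0.172]],[15,[0,0,0],[0,0,-0.173]],[15,[0,0,0],[0,0,0]]]';  python3 go.py 0.6303 0.1022 0.12 176.56
```

```text
t: 26.88
eef_pos: [0.4697, 0.3129, 0.1363]
ee_rot: [[-0.998, 0.062, -0.001], [0.062, 0.998, 0.0], [0.001, 0.0, -1.0]]
contact_force: [0.7, 0.2, -1.9]
width: 0.0224
grasp_force: 59.7
t 26.875 pos [0.4697 0.3129 0.1363] yaw 176.44991028260384 q7 0.8245208786312156 w 0.022418555907090396 F [ 0.6683  0.207  -1.8788] g 59.658188223838806
shift cm (before turn) [-17.3366 -20.0314   1.6041] turn [ 0.0001 -0.0012 -0.0019] shift cm after turn [-17.2961 -20.0646   1.6269]
```

```bash
python3 go.py 0.6245 -0.0056 0.12 176.56 | tail -1;  python3 -m pendant '[[15,[-3,-4.5,0],[0,0,0]],[15,[-3,-4.5,0],[0,0,0]],[15,[-3,-4.5,0],[0,0,0]],[15,[-3,-4.5,0.4],[0,0,0]],[15,[-3,-4.5,0.4],[0,0,0]],[15,[-1,-4,0.4],[0,0,0]],[15,[-1,-4,0.4],[0,0,0]],[15,[0,0,0],[0,0,0]],[15,[0,0,0],[0,0,0]]]'; python3 go.py 0.6245 -0.0056 0.055 176.56
```

```text
shift cm (before turn) [-17.4252 -30.8266   1.6033] turn [ 0.0001 -0.0012 -0.0019] shift cm after turn [-17.364  -30.86     1.6269]
t: 28.0
eef_pos: [0.6208, -0.0008, 0.1205]
ee_rot: [[-0.998, 0.063, -0.001], [0.063, 0.998, 0.001], [0.001, 0.001, -1.0]]
contact_force: [0.8, 0.5, -2.0]
width: 0.023
grasp_force: 59.8
t 28.0 pos [ 0.6208 -0.0008  0.1205] yaw 176.3790172626275 q7 1.3470207261210676 w 0.02301665306319013 F [ 0.8329  0.489  -1.9721] g 59.75535213947296
shift cm (before turn) [-0.4004 -0.4561  6.5499] turn [ 0.0008 -0.0007 -0.0032] shift cm after turn [-0.3943 -0.4522  6.5506]
```

```bash
python3 -m pendant '[[15,[-0.4,-0.45,1],[0,0,-0.003]],[15,[0,0,2],[0,0,0]],[15,[0,0,2],[0,0,0]],[15,[0,0,1.2],[0,0,0]],[15,[0,0,0.35],[0,0,0]],[15,[0,0,0],[0,0,0]]]';python3 -m pendant '[[15,[0,0,0.1],[0,0,0]],[15,[0,0,0.1],[0,0,0]],[15,[0,0,0],[0,0,0]]]' | grep -E "pos|cont|wid"
```

```text
t: 28.75
eef_pos: [0.625, -0.0063, 0.0556]
ee_rot: [[-0.998, 0.058, 0.0], [0.058, 0.998, -0.0], [-0.0, 0.0, -1.0]]
contact_force: [-0.4, -0.3, -2.1]
width: 0.0225
grasp_force: 59.8
eef_pos: [0.6255, -0.0058, 0.0543]
contact_force: [0.2, 3.8, 7.2]
width: 0.0222
```

```bash
python3 -m pendant '[[15,[0,0.05,0.05],[0,0,0]],[15,[0,0,0],[0,0,0]]]' | grep -E "pos|cont|wid"; python3 -m pendant '[[40,[0,0,0],[0,0,0]],[40,[0,0,0],[0,0,0]],[40,[0,0,0],[0,0,0]],[40,[0,0,-0.5],[0,0,0]],[40,[0,0,-3],[0,0,0]],[40,[0,0,-5],[0,0,0]],[60,[0,-4,-3],[0,0,0]],[60,[0,-6,0],[0,0,0]],[60,[0,-6,0],[0,0,0]],[60,[4,-6,0],[0,0,0]],[60,[0,-5,0],[0,0,0]],[60,[0,0,0],[0,0,0]],[60,[0,0,0],[0,0,0]]]'; python3 look.py 0.0085 d3;  python3 - <<'E'
from h import *
im,K,T=shot("scene")
s=np.s_[130:290,240:460]
a=np.clip(1.5*cv2.resize(im[s],None,fx=2.5,fy=2.5,interpolation=cv2.INTER_CUBIC),0,255).astype(np.uint8)
b=cv2.imread("pics/d3.png")[:,:]; b=cv2.resize(b[0:260,250:],None,fx=1,fy=.75); 
w=max(a.shape[1],b.shape[1]); P=lambda x:np.pad(x,((0,0),(0,w-x.shape[1]),(0,0)))
cv2.imwrite("pics/d3c.png",np.vstack([P(a),P(b)])); print(a.shape,b.shape)
E
```

```text
eef_pos: [0.6256, -0.0053, 0.0538]
contact_force: [-0.1, 5.2, 7.1]
width: 0.0225
t: 31.0
eef_pos: [0.5752, -0.2649, 0.168]
ee_rot: [[-0.998, 0.058, 0.0], [0.058, 0.998, 0.0], [-0.0, 0.001, -1.0]]
contact_force: [-0.3, -0.2, -0.2]
width: 0.0511
grasp_force: 0.0
(400, 550, 3) (195, 550, 3)
```

View pics/d3c.png

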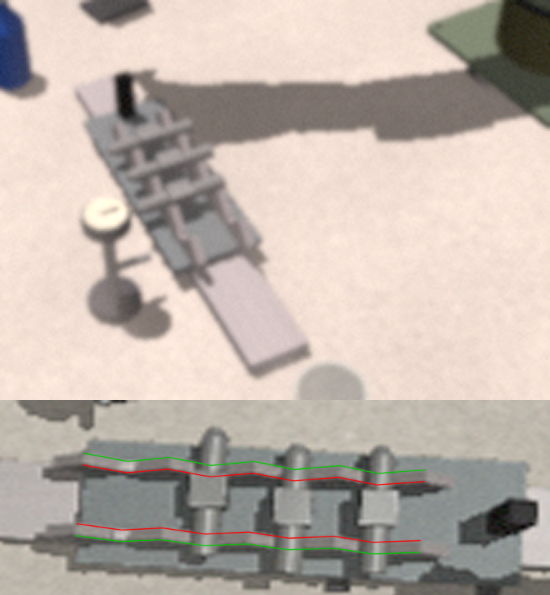

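```bash
python3 - <<'E'
from h import *
im,K,T=shot("top")
C=C0+[.0017,0]
# crop d3c px -> image px: col=210+(250+u)/4, row=140+(v-400)/.75/4
for n,u,a,b in(("C",209,430,553),("B",295,447,570),("A",379,449,572)):
    w=unproj([[210+(250+u)/4,140+(v-400)/3] for v in(a,b)],.058,K,T)[:,:2]
    m=w.mean(0); print(n,m,"xoff",(m-C)@xd,"y",(m-C)@yd-.0085,"len",np.hypot(*(w[0]-w[1])))
E
python3 -m pendant '[[45,[0,4.5,0],[0,0,0]],[45,[-1,6,0],[0,0,0]],[45,[-1,6,0],[0,0,0]],[45,[-2,6,0],[0,0,0]],[45,[-2,6,0],[0,0,0]],[45,[0,2.5,0],[0,0,0]],[45,[0,0,0],[0,0,0]],[45,[0,0,0],[0,0,0]]]'; python3 go.py 0.632 0.0487 0.055 176.56
```

```text
C [0.6358 0.046 ] xoff 0.00883128275459143 y 0.025339997696771123 len 0.10594611235727432
B [ 0.6215 -0.0088] xoff -0.0021630666504416493 y -0.030308016656991094 len 0.10559747996430344
A [ 0.6201 -0.0624] xoff -0.00036635155619908045 y -0.08381116940854044 len 0.10554878520965419
t: 32.15
eef_pos: [0.6522, 0.0387, 0.1679]
ee_rot: [[-0.998, 0.058, -0.0], [0.058, 0.998, -0.001], [0.0, -0.001, -1.0]]
contact_force: [-0.5, -0.8, 0.3]
width: 0.0383
grasp_force: 0.0
t 32.15 pos [0.6522 0.0387 0.1679] yaw 176.68077345858165 q7 1.3163864651946087 w 0.03826304655591381 F [-0.4573 -0.7563  0.2629] g 0.0
shift cm (before turn) [ 2.0792  0.893  11.2886] turn [-0.0007 -0.      0.0021] shift cm after turn [ 2.0811  0.8806 11.2892]
```

```bash
python3 -m pendant '[[45,[2.08,0.88,2],[0,0,0]],[45,[0,0,2.4],[0,0,0]],[45,[0,0,0],[0,0,0]]]'; python3 go.py 0.632 0.0487 0.055 176.56
```

```text
t: 32.52
eef_pos: [0.6315, 0.048, 0.1229]
ee_rot: [[-0.998, 0.059, -0.002], [0.059, 0.998, -0.001], [0.002, -0.001, -1.0]]
contact_force: [0.5, -0.0, 0.7]
width: 0.0387
grasp_force: 0.0
t 32.525 pos [0.6315 0.048  0.1229] yaw 176.62586252814276 q7 1.2835045649063181 w 0.03870134598582216 F [ 0.4981 -0.0109  0.6974] g 0.0
shift cm (before turn) [-0.0638  0.0755  6.7932] turn [-0.0009 -0.0021  0.0012] shift cm after turn [-0.0495  0.0695  6.7934]
```

```bash
python3 -m pendant '[[45,[-0.05,0.07,2],[0,0,0]],[45,[0,0,2],[0,0,0]],[45,[0,0,2],[0,0,0]],[45,[0,0,0.7],[0,0,0]],[45,[0,0,0],[0,0,0]],[15,[0,0,0],[0,0,0]],[15,[0,0,0],[0,0,0]],[15,[0,0,0],[0,0,0]],[15,[0,0,0],[0,0,0]]]' 60; python3 go.py 0.632 0.0487 0.055 176.56
```

```text
t: 33.65
eef_pos: [0.6332, 0.0497, 0.058]
ee_rot: [[-0.998, 0.058, 0.002], [0.058, 0.998, -0.0], [-0.002, 0.0, -1.0]]
contact_force: [-1.3, -0.6, 5.8]
width: 0.0221
grasp_force: 58.0
t 33.65 pos [0.6332 0.0497 0.058 ] yaw 176.67071433351734 q7 1.270329837495498 w 0.02212187398793588 F [-1.3263 -0.5613  5.7846] g 57.96275733970106
shift cm (before turn) [ 0.1119 -0.1069  0.3041] turn [0.0001 0.0015 0.0019] shift cm after turn [ 0.1112 -0.1071  0.3043]
```

```bash
python3 -m pendant '[[15,[0,0,-0.6],[0,0,0]],[15,[0,0,0],[0,0,0]],[15,[0.45,0,0],[0,0,0]],[15,[0.45,0,0],[0,0,0]],[15,[0,0,0],[0,0,0]]]'|grep -E "pos|con|wid"; python3 -m pendant '[[15,[0,-0.05,0.5],[0,0,0]],[15,[0,0,0],[0,0,0]],[15,[0,0,0],[0,0,0]]]'|grep -E "pos|con|wid"
```

```text
eef_pos: [0.6233, 0.0503, 0.0628]
contact_force: [0.6, 0.4, -1.4]
width: 0.0226
eef_pos: [0.6239, 0.05, 0.058]
contact_force: [-1.2, 1.1, 5.9]
width: 0.0227
```

```bash
python3 -m pendant '[[45,[0,0,0],[0,0,0]],[45,[0,0,0],[0,0,0]],[45,[0,0,0],[0,0,0]],[45,[0,0,-0.5],[0,0,0]],[45,[0,0,-3],[0,0,0]],[45,[0,0,-5],[0,0,0]],[60,[0,-4,-3],[0,0,0]],[60,[0,-6,0],[0,0,0]],[60,[0,-6,0],[0,0,0]],[60,[4,-6,0],[0,0,0]],[60,[0,-6,0],[0,0,0]],[60,[0,-4,0],[0,0,0]],[60,[0,0,0],[0,0,0]]]'
python3 - <<'E'
from h import *
f=lambda im,s,k:np.clip(1.5*cv2.resize(im[s],None,fx=k,fy=k,interpolation=cv2.INTER_CUBIC),0,255).astype(np.uint8)
a=f(shot("scene")[0],np.s_[150:220,255:355],5); b=f(shot("top")[0],np.s_[145:210,285:425],5)
w=700; P=lambda x:np.pad(x,((0,0),(0,w-x.shape[1]),(0,0)))
cv2.imwrite("pics/d4.png",np.vstack([P(b),P(a)])[:600])
E
python3 go.py 0.6157 -0.1418 0.2 86.6
```

```text
t: 36.28
eef_pos: [0.5699, -0.2631, 0.1729]
ee_rot: [[-0.998, 0.062, -0.0], [0.062, 0.998, -0.001], [0.0, -0.001, -1.0]]
contact_force: [0.5, 0.4, -0.8]
width: 0.0515
grasp_force: 0.0
t 36.375 pos [ 0.571  -0.2592  0.173 ] yaw 176.68042722515227 q7 1.7505249577743973 w 0.05101521168356455 F [ 0.8547  0.469  -0.0311] g 0.0
shift cm (before turn) [-3.7827 11.9809 -2.6955] turn [ 0.0005 -0.0003  1.5722] shift cm after turn [11.9849  3.7655 -2.7019]
```

View pics/d4.png

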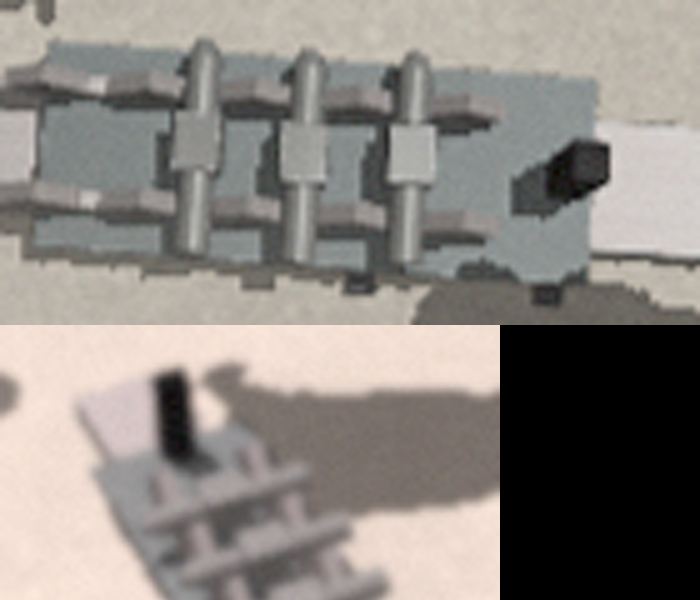

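```bash
python3 -m pendant '[[100,[0,0,-1.4],[0,0,0.1572]],[100,[0,0,-1.3],[0,0,0.1572]],[100,[0,0,0],[0,0,0.1572]],[100,[0,0,0],[0,0,0.1572]],[100,[0,0,0],[0,0,0.1572]],[100,[0,0,0],[0,0,0.1572]],[100,[0,0,0],[0,0,0.1572]],[100,[0,0,0],[0,0,0.1572]],[100,[0,0,0],[0,0,0.1572]],[100,[0,0,0],[0,0,0.1572]],[100,[4,1.2,0],[0,0,0]],[100,[4,1.2,0],[0,0,0]],[100,[4,1.2,0],[0,0,0]],[100,[0,0,0],[0,0,0]],[100,[0,0,0],[0,0,0]]]'; python3 go.py 0.6157 -0.1418 0.063 86.6
```

```text
t: 38.25
eef_pos: [0.6139, -0.1415, 0.2]
ee_rot: [[0.058, 0.998, -0.0], [0.998, -0.058, -0.0], [-0.0, -0.0, -1.0]]
contact_force: [-0.8, 0.5, 0.1]
width: 0.0853
grasp_force: 0.0
t 38.25 pos [ 0.6139 -0.1415  0.2   ] yaw 86.66815228406406 q7 0.3187895650516921 w 0.08532239204692581 F [-0.7765  0.4921  0.0777] g 0.0
shift cm (before turn) [-0.0152  0.183  13.6974] turn [-0.0001  0.0002  0.0012] shift cm after turn [-0.0179  0.1822 13.6974]
```

```bash
python3 -m pendant '[[100,[0,0.2,4],[0,0,0]],[100,[0,0,4],[0,0,0]],[100,[0,0,3],[0,0,0]],[100,[0,0,2.7],[0,0,0]],[100,[0,0,0],[0,0,0]],[10,[0,0,0],[0,0,0]],[10,[0,0,0],[0,0,0]],[10,[0,0,0],[0,0,0]],[10,[0,0,0],[0,0,0]],[10,[0,0,0],[0,0,0]],[10,[0,0,0],[0,0,0]]]' 40; python3 go.py 0.6217 -0.0418 0.063 86.6
```

```text
t: 39.62
eef_pos: [0.6157, -0.1421, 0.0634]
ee_rot: [[0.059, 0.998, -0.0], [0.998, -0.059, 0.0], [0.0, -0.0, -1.0]]
contact_force: [-4.6, 1.2, 9.1]
width: 0.021
grasp_force: 39.6
t 39.625 pos [ 0.6157 -0.1421  0.0634] yaw 86.59828536999115 q7 0.3591706011547985 w 0.021004639621062922 F [-4.5564  1.1506  9.079 ] g 39.62408244609833
shift cm (before turn) [10.048   0.0015  0.0456] turn [-0.0004 -0.0001 -0.    ] shift cm after turn [10.048   0.0018  0.0444]
```

```bash
python3 -m pendant '[[10,[0.2,0,0],[0,0,0]],[10,[0.3,0,0],[0,0,0]],[10,[0.4,0,0],[0,0,0]],[10,[0.6,0,0],[0,0,0]],[10,[0.7,0,0],[0,0,0]],[10,[0.8,0,0],[0,0,0]],[10,[0.8,0,0],[0,0,0]],[10,[0.8,0,0],[0,0,0]],[10,[0.8,0,0],[0,0,0]],[10,[0.8,0,0],[0,0,0]],[10,[0.8,0,0],[0,0,0]],[10,[0.8,0,0],[0,0,0]],[10,[0.6,0,0],[0,0,0]],[10,[0.3,0,0],[0,0,0]],[10,[0.2,0,0],[0,0,0]],[10,[0.1,0,0],[0,0,0]],[10,[0,0,0],[0,0,0]],[10,[0,0,0],[0,0,0]]]'; for i in 1; do python3 -m pendant '[[10,[0.3,0,0],[0,0,0]],[10,[0,0,0],[0,0,0]]]' | grep -E "pos|con"; done; python3 -m pendant '[[10,[0.2,0,0],[0,0,0]],[10,[0,0,0],[0,0,0]]]' | grep -E "pos|con"; python3 go.py 0.6217 -0.0418 0.063 86.6
```

```text
t: 41.88
eef_pos: [0.6215, -0.0534, 0.0635]
ee_rot: [[0.06, 0.998, 0.001], [0.998, -0.06, -0.001], [-0.001, 0.001, -1.0]]
contact_force: [-0.8, -5.4, 6.7]
width: 0.0214
grasp_force: 39.3
eef_pos: [0.6217, -0.0491, 0.0635]
contact_force: [-0.3, 3.3, 7.7]
eef_pos: [0.6219, -0.0471, 0.0635]
contact_force: [-1.0, 1.8, 7.4]
t 42.375 pos [ 0.6219 -0.0471  0.0635] yaw 86.60972476463596 q7 0.23818749196016348 w 0.02155466648155323 F [-1.0362  1.7598  7.3665] g 39.416157603263855
shift cm (before turn) [ 0.5306 -0.0494  0.0476] turn [ 0.0008 -0.0002  0.0002] shift cm after turn [ 0.5306 -0.0495  0.0476]
```

```bash
for i in 1; do python3 -m pendant '[[10,[0.2,0,0],[0,0,0]],[10,[0,0,0],[0,0,0]]]' | grep -E "pos|con"; done; python3 -m pendant '[[10,[0.2,0,0],[0,0,0]],[10,[0,0,0],[0,0,0]]]' | grep -E "pos|con";python3 -m pendant '[[10,[0.1,0,0],[0,0,0]],[10,[0,0,0],[0,0,0]]]' | grep -E "pos|con"
python3 - <<'E'
from h import *
f=lambda im,s,k:np.clip(1.5*cv2.resize(im[s],None,fx=k,fy=k,interpolation=cv2.INTER_CUBIC),0,255).astype(np.uint8)
a=f(shot("scene")[0],np.s_[130:260,240:400],5); cv2.imwrite("pics/d5.png",a[:600,:800])
E
```

```text
eef_pos: [0.622, -0.045, 0.0635]
contact_force: [-1.5, 2.6, 6.8]
eef_pos: [0.6222, -0.0428, 0.0635]
contact_force: [-0.9, 2.8, 7.0]
eef_pos: [0.6222, -0.0422, 0.0635]
contact_force: [-0.9, 1.7, 7.3]
```

View pics/d5.png

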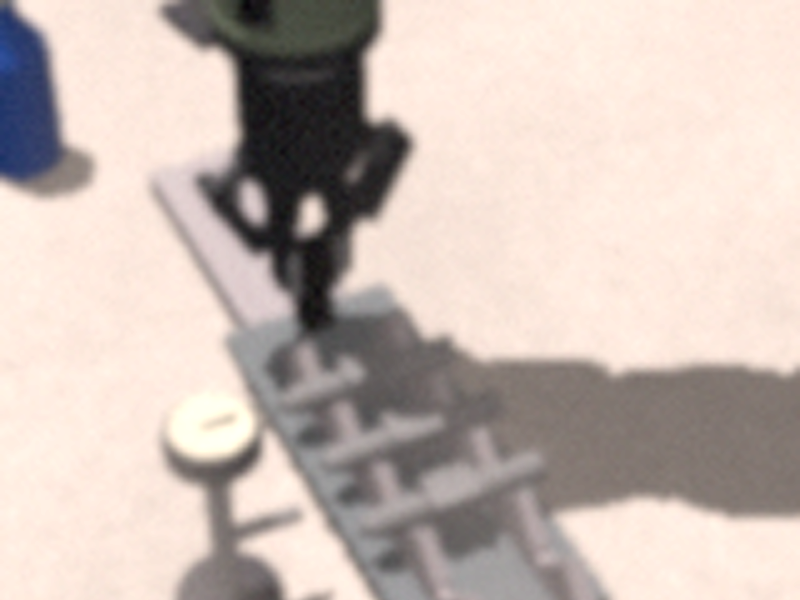

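```bash
python3 -m pendant '[[10,[0.15,0,0],[0,0,0]],[10,[0,0,0],[0,0,0]]]' | grep -E "pos|con";python3 -m pendant '[[10,[0.15,0,0],[0,0,0]],[10,[0,0,0],[0,0,0]]]' | grep -E "pos|con"
```

```text
eef_pos: [0.6223, -0.0411, 0.0635]
contact_force: [-0.6, -0.9, 6.4]
eef_pos: [0.6223, -0.0407, 0.0635]
contact_force: [-0.9, -5.9, 5.6]
```

```bash
python3 -m pendant '[[10,[-0.2,0,0],[0,0,0]],[10,[0,0,0],[0,0,0]],[40,[0,0,0],[0,0,0]],[60,[0,0,0],[0,0,0]],[60,[0,0,0],[0,0,0]],[60,[0,0,0],[0,0,0]],[60,[0,0,-3],[0,0,0]],[60,[0,0,-5],[0,0,0]],[60,[0,0,-5],[0,0,0]],[60,[-6,0,0],[0,0,0]],[60,[-6,0,0],[0,0,0]],[60,[-6,-3,0],[0,0,0]],[60,[-6,-3,0],[0,0,0]],[60,[0,0,0],[0,0,0]],[60,[0,0,0],[0,0,0]]]'; sed -i 's/210,140,200,140/200,140,200,100/' look.py; python3 look.py 0.1085 f
python3 - <<'E'
import cv2,numpy as np
from h import *
b=cv2.imread("pics/f.png")[:280]
a=np.clip(1.5*cv2.resize(shot("scene")[0][130:290,240:460],(800,0) if 0 else (440,320),interpolation=cv2.INTER_CUBIC),0,255).astype(np.uint8)
cv2.imwrite("pics/f2.png",np.vstack([b,np.pad(a,((0,0),(0,360),(0,0)))]))
E
```

```text
t: 45.55
eef_pos: [0.5528, -0.2688, 0.1928]
ee_rot: [[0.059, 0.998, 0.0], [0.998, -0.059, 0.001], [0.001, 0.0, -1.0]]
contact_force: [-0.1, 0.6, -0.1]
width: 0.0511
grasp_force: 0.0
```

View pics/f2.png

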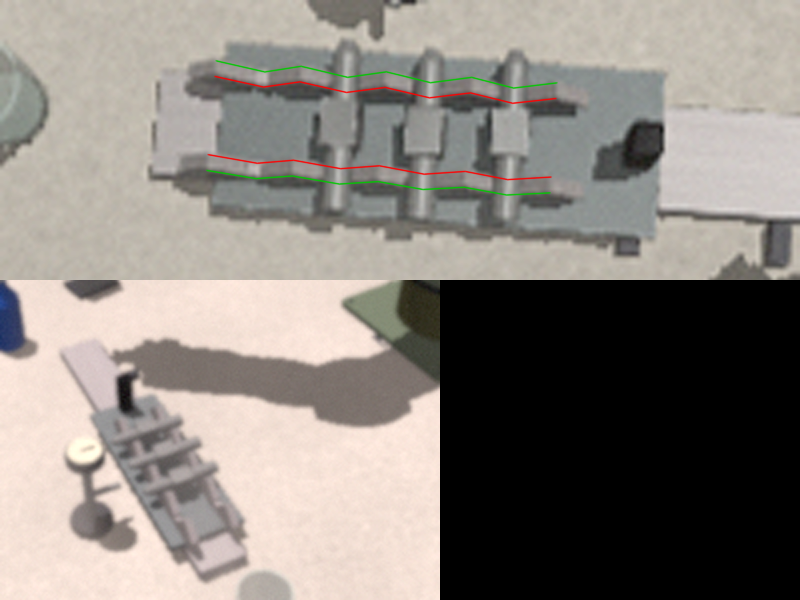

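```bash
python3 -c "
from plant import job; print(job.job_done())"
```

```text
the job is handed in; nothing more can be done
None
```

I handed the job in with all three pins found racked, chamfered ends to the dial-gauge side, and the carriage at rest in the measuring detent; no verdict came back. I told the pin ends apart from the camera images, not the gauge bore, and re-centred one pin that sat about 9 mm off the middle of its groove.

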